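Swap the containers back to their own coasters

ROBOT

A 6-joint arm with a two-finger parallel gripper is mounted at the origin on a cart in front of the work surface, level with it; the furniture and walls round the work are solid. World frame = base frame: x ahead of the robot, y to its left, z up, the work surface at z = 0. Lengths are in m, angles in degrees, forces in N, time in s.
With the tool pointing down it reaches from about 0.4 to 0.825 m from the base axis. Payload 7 kg.
Tool frame: the origin (TCP) lies between the finger pads, 19 mm behind the fingertips; this is the grasp point; z points along the fingers, y is the line along which they close (so a half turn about z gives the same grasp; the last joint's range is limited). The gripper opens to 88 mm and grips with 3 to 60 N. Pads are 19 mm wide; open, the fingers measure 130 mm over their backs; the gripper's body (78 mm by 193 mm) begins 47 mm behind the grasp point.
Start: joints at [80.965, 20.546, 0.682, 0, -70.136, -16.507], TCP at [0.291, 0.609, 0.245] pointing down, gripper open.
Joint ranges: [-176.03, 176.03], [-82.01, 121.73], [-58.28, 71.71], [-173.87, 95.51], [-174.79, -0.11], [-173.66, 173.66]. Speed limits (degrees/s): [136.94, 136.94, 172.46, 180, 180, 180].

INTERFACE

Orientations are given as [roll, pitch, yaw] about the fixed x, y, z axes, in that order (R = Rz(yaw) Ry(pitch) Rx(roll)).
In Python, from plant import r gives the robot as it stands. The module is installed in compiled form; this text tells all that it offers.
- The arm moves only by the tool play_rows, never from a script. Its argument "rows" is a list of rows, each an object with "slide": the shift along the tool's x, y, z as a fraction of full scale, a list of three; "delta_rot": the turn, a rotation vector about the tool's x, y, z as a fraction of full scale, a list of three; "fingers": the opening, from -1 (shut) to 1 (fully open). In form: [{"slide": [x, y, z], "delta_rot": [rx, ry, rz], "fingers": fingers}, ...]. A call has 1 to 8 rows; each row shifts and turns the commanded pose from where the row before left it, along the tool's axes as they then stand; what a row does not reach is not made up. Full scale, the value 1, is 0.15 m for a shift and 0.08 rad for a turn. A row lasts 1/8 s, in which the tool goes at most 62.5 mm and 10.7 degrees, less where a joint would pass 70% of its speed; a pose out of reach is approached as far as the arm can. A call with a number of a shift or a turn outside -1 to 1 is refused whole. A call with a gripper value outside its range is refused whole. The fingers move at their own pace and stop on an object; "squeeze" is the grip in N (left out, the last holds). Time passes only in rows, so rows that do not move let the fingers close. It gives the time, the measured TCP pose, the force, the opening and the grip force at its end, in the units of the state.
- r.get_state(): the state, without advancing time (a new reading comes with each control period).
- r.capture(name): name is "scene" or "top"; returns a dict with "image" (384x512x3 uint8, blue, green, red), "fx", "fy", "cx", "cy" (pixels), "R" (3x3) and "t" (3): a world point X has camera coordinates R X + t. Camera axes: x right, y down, z forward; pixel columns grow to the right and rows downward; lengths in m; the calibration is good to about 2 mm. A picture is of the moment at which its call begins. There is no depth.
- r.close_job(): hands the job in; it is judged then, once.
The state is a dict: "time_s": time; "joints": joint angles; "qd": joint speeds; "joint_torque": joint torques, N m; "tcp_pos": TCP position; "eef_rot": TCP orientation; "contact_force": force on the tool from outside, world axes, zero at the start; "moment": the same for the moment, N m; "gripper_width": finger opening in m; "gripper_force": force on a finger pad.
Only numpy, scipy, OpenCV 4.12 (cv2) and the standard library are available. Lean on these libraries where they do the work, as an engineer would, in place of code of your own. Each camera call takes 0.05 s, during which the arm holds its last target. There are 200 camera calls.

TASK

The containers on the coasters have got mixed up: each belongs on the coaster of its own colour - the green-capped bottle on green, the purple jar on purple, the black-capped spice jar on black and the pale grey salt shaker on grey. Put each one back, standing upright in the middle of its own coaster, without knocking any over; where two or three stand in each other's places, set one down meanwhile on whichever coaster or cork mat is free. One of them may already be where it belongs, and the cork mat ends up empty.

Things in the scene. Friction and masses are not known exactly. Their poses are not given: they have to be found in the camera images.
- green_bottle: White plastic bottle with a dark green cap and a blue-and-white label, the one on the front part of the counter on a coaster (similar ones far back are not meant). Round, 50 mm across, 116 mm tall; grasp the body 40 to 80 mm above its foot. Loose. Origin at the centre of its underside, z up along its axis; any yaw.
- purple_jar: Small purple jar with a ribbed purple lid, standing on a coaster. Round, lid 58 mm and body 55 mm across, 66 mm tall, lid from 49 mm up; grasp with the TCP about 45 mm above its foot. Loose. Origin at the centre of its underside, z up along its axis; any yaw.
- spice_jar: Spice jar with a black cap and a dark label, standing on a coaster. Round, 41 mm across, 105 mm tall; grasp 40 to 80 mm above its foot. Loose. Origin at the centre of its underside, z up along its axis; any yaw.
- salt_shaker: Pale grey salt shaker with small holes in its top, standing at the start on the cork mat. Round, 41 mm across, 76 mm tall; grasp with the TCP about 45 mm above its foot. Loose. Origin at the centre of its underside, z up along its axis; any yaw.
- green_coaster: Fixed to the counter. Flat round coaster, 90 mm across and 6 mm thick, with a thin paler ring inlaid near its edge; dark green, home of the green-capped bottle. Origin at the centre of its underside, on the counter (z = 0), z up; its flat top is 6 mm above the origin. The four coasters and the cork mat stand at least 125 mm apart, centre to centre.
- purple_coaster: Fixed to the counter. Flat round coaster, 90 mm across and 6 mm thick, with a thin paler ring inlaid near its edge; purple, home of the purple jar. Origin at the centre of its underside, on the counter (z = 0), z up; its flat top is 6 mm above the origin. The four coasters and the cork mat stand at least 125 mm apart, centre to centre.
- black_coaster: Fixed to the counter. Flat round coaster, 90 mm across and 6 mm thick, with a thin paler ring inlaid near its edge; black, home of the spice jar. Origin at the centre of its underside, on the counter (z = 0), z up; its flat top is 6 mm above the origin. The four coasters and the cork mat stand at least 125 mm apart, centre to centre.
- grey_coaster: Fixed to the counter. Flat round coaster, 90 mm across and 6 mm thick, with a thin paler ring inlaid near its edge; grey, home of the salt shaker; empty at the start. Origin at the centre of its underside, on the counter (z = 0), z up; its flat top is 6 mm above the origin. The four coasters and the cork mat stand at least 125 mm apart, centre to centre.
- cork_mat: Fixed to the counter. Flat round mat, 90 mm across and 6 mm thick, with a thin dark wooden ring inlaid near its edge; brown cork, a spare place and nobody's home. Origin at the centre of its underside, on the counter (z = 0), z up; its flat top is 6 mm above the origin. The four coasters and the cork mat stand at least 125 mm apart, centre to centre.

How it is judged:
By the outcome, as a careful person would: the job done as asked, in the order asked, and still so for the second after the job is handed in, with the robot touching nothing.
It also fails if it takes over 112 s, if anything falls off the work surface, if the arm or the gripper's body presses on something with over 40 N, if the wrist force passes 120 N, or if a joint passes its speed limit or range.

## Working session

There is one attempt and no reset: what is moved stays moved. The work goes in short steps, Python scripts to look and compute and a tool call to move; the robot and the scene stay as the last step left them, time stands still between calls to the robot, and variables do not carry over. Pictures are saved under pics/ and viewed, at most 14 in all, crops included, and the job is handed in when it is done.

Besides the shell and the picture viewer there is one more tool, called after "Emit:" as name(argument=value, ...) on one line, values as JSON. play_rows: Moves the arm, as the interface text tells. Shift numbers are shares of 0.15 m and turn numbers shares of 0.08 rad, none past 1 either way. Its arguments: {"type":"object","properties":{"rows":{"type":"array"},"squeeze":{"type":"number"}},"required":["rows"]}

```bash
mkdir -p pics; python3 - <<'E'
from plant import r
import cv2, pickle, numpy as np
for n in("scene","top"):
    c=r.capture(n); cv2.imwrite(f"pics/{n}0.png",c["image"]); pickle.dump(c,open(f"{n}0.pkl","wb"))
    print(n,c["fx"],c["cx"],c["cy"],(-c["R"].T@c["t"]).round(3),c["R"].round(2).tolist())
print(r.get_state())
E
```

```text
scene 433.18474873051275 251.7275778892328 189.22126606288865 [-0.044  0.43   0.61 ] [[-0.54, -0.84, 0.0], [-0.55, 0.35, -0.76], [0.64, -0.41, -0.65]]
top 475.53538020971837 260.66828938764127 199.08383796417027 [0.381 0.073 1.011] [[-0.03, -1.0, 0.02], [-0.99, 0.02, -0.14], [0.14, -0.03, -0.99]]
{'time_s': 0.1, 'joints': array([ 8.09658896e+01,  2.05882933e+01,  6.38836735e-01, -1.60760883e-02,
       -7.01344677e+01, -1.65062905e+01]), 'qd': array([-0.01581352, -0.01613735,  0.14232269,  0.04587572,  0.00848588,
       -0.04159808]), 'joint_torque': array([-2.47523079e-03, -5.84162772e+01,  2.93749684e+01,  7.01535568e+00,
        1.02007360e-02, -4.56197461e-05]), 'tcp_pos': array([0.29088757, 0.6086641 , 0.24450929]), 'eef_rot': array([ 1.79915240e+02, -9.35615166e-03, -2.55458679e+01]), 'contact_force': array([-0.07188819,  0.82244163,  0.55348538]), 'moment': array([ 0.03128267, -0.02615338,  0.03852091]), 'gripper_force': 0.0, 'gripper_width': 0.08749889510673693}
```

View pics/scene0.png

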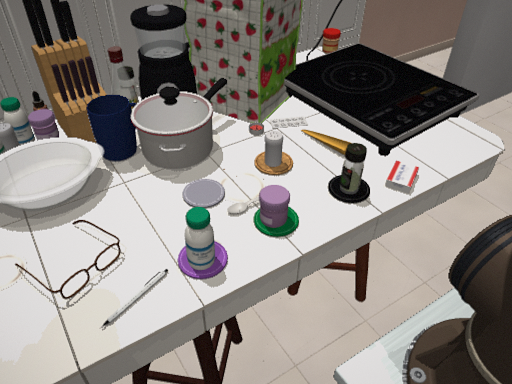

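View pics/top0.png

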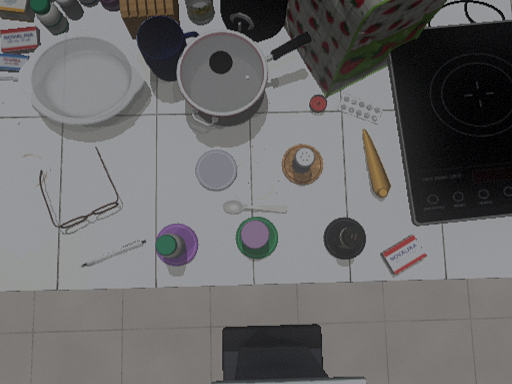

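The scene shows the bottle on purple (top view pixel 177,244), the jar on green (257,237), the spice jar already on black (345,238), and the salt shaker on cork (303,163). Grey is empty (217,170). I'll rectify the top view onto known planes and fit circles.

```bash
cat > vis.py <<'E'
import cv2, pickle, numpy as np
S=2000 # px per m
def rect(c,ctr,z,half=.07):
    """patch of the plane at height z around ctr; col=+x,row=+y"""
    n=int(2*half*S); K=np.array([[c["fx"],0,c["cx"]],[0,c["fy"],c["cy"]],[0,0,1]])
    R,t=np.array(c["R"]),np.array(c["t"]).ravel()
    H=K@np.c_[R[:,0],R[:,1],R[:,2]*z+t]
    A=np.array([[1/S,0,ctr[0]-half],[0,1/S,ctr[1]-half],[0,0,1]])
    return cv2.warpPerspective(c["image"],H@A,(n,n),flags=cv2.INTER_CUBIC|cv2.WARP_INVERSE_MAP)
def ray(c,u,v,z):
    R,t=np.array(c["R"]),np.array(c["t"]).ravel()
    d=R.T@[(u-c["cx"])/c["fx"],(v-c["cy"])/c["fy"],1]; o=-R.T@t
    return (o+d*(z-o[2])/d[2])[:2]
def circ(c,ctr,z,rad,tol=2):
    p=rect(c,ctr,z); g=cv2.GaussianBlur(cv2.cvtColor(p,cv2.COLOR_BGR2GRAY),(0,0),2).astype(float)
    gx,gy=cv2.Sobel(g,-1,1,0),cv2.Sobel(g,-1,0,1); n=p.shape[0]; a=np.linspace(0,2*np.pi,120,endpoint=False)
    best=(-1,)
    for r in np.arange(rad-tol,rad+tol+.1,.5)/1000*S:
        for X in range(n//2-50,n//2+51,1):
            for Y in range(n//2-50,n//2+51,1):
                i=np.clip((X+r*np.cos(a)).astype(int),0,n-1);j=np.clip((Y+r*np.sin(a)).astype(int),0,n-1)
                s=np.minimum(np.abs(gx[j,i]*np.cos(a)+gy[j,i]*np.sin(a)),60).mean()
                if s>best[0]: best=(s,X,Y,r)
    s,X,Y,r=best; cv2.circle(p,(X,Y),int(r),(0,255,255),1); cv2.drawMarker(p,(X,Y),(0,255,255))
    return np.array(ctr)+np.array([X-n/2,Y-n/2])/S, r/S*1000, s, p
E
cat > m.py <<'E'
from vis import *
c=pickle.load(open("top0.pkl","rb"))
T={"purple":(177,244,.006,45),"green":(257,237,.006,45),"black":(345,238,.006,45),"grey":(217,170,.006,45),"cork":(303,163,.006,45),
"bottle":(166,245,.122,15),"jar":(255,234,.072,29),"spice":(352,235,.111,17),"salt":(303,157,.082,18)}
im=[]
for k,(u,v,z,r) in T.items():
    x,rr,s,p=circ(c,ray(c,u,v,z),z,r,2 if r>25 else 4); im.append(cv2.resize(p,(160,160))); print(k,x.round(4),rr,round(s,1))
im.append(im[0]*0); cv2.imwrite("pics/fit.png",np.vstack([np.hstack(im[:5]),np.hstack(im[5:])]))
E
python3 m.py
```

```text
purple [0.4351 0.2241] 45.0 55.7
green [0.4455 0.0554] 45.0 58.7
black [ 0.4392 -0.1302] 44.5 59.9
grey [0.5926 0.1392] 46.0 42.4
cork [ 0.601  -0.0463] 45.5 50.6
bottle [0.429  0.2292] 19.0 31.2
jar [0.4478 0.0604] 27.0 41.7
spice [ 0.459  -0.0994] 14.0 25.8
salt [ 0.6005 -0.0435] 18.0 58.9
```

View pics/fit.png

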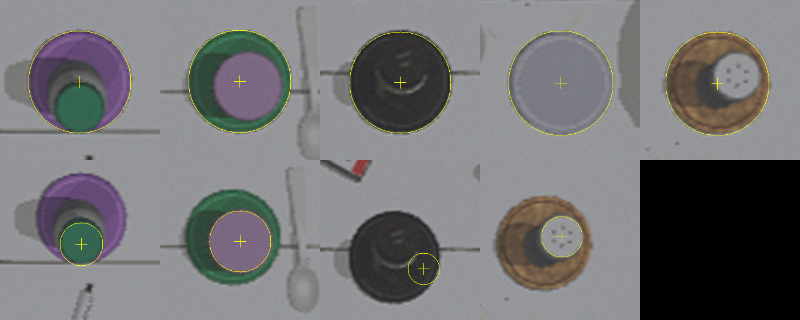

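Coaster fits look good, and the bottle, jar and salt fits are plausible; only the spice fit is wrong. I'll cross-check with the scene camera by overlaying cylinders, and boost the contrast on the spice jar.

```bash
cat > ov.py <<'E'
from vis import *
O={"bottle":(.429,.2292,.116,19,25),"jar":(.4478,.0604,.066,28,27.5),"spice":(.4400,-.131,.105,18,20.5),"salt":(.6005,-.0435,.076,18,20.5)}
a=np.linspace(0,2*np.pi,90)
rows=[]
for n in("scene","top"):
    c=pickle.load(open(n+"0.pkl","rb")); out=[]
    K=np.array([[c["fx"],0,c["cx"]],[0,c["fy"],c["cy"]],[0,0,1.]]); rv=cv2.Rodrigues(np.array(c["R"]))[0]
    big=cv2.resize(c["image"],None,fx=4,fy=4,interpolation=cv2.INTER_CUBIC)
    for k,(x,y,h,rt,rb) in O.items():
        im=cv2.convertScaleAbs(big,alpha=2.2) if k=="spice" else big.copy()
        for z,r in((.006,rb),(.006+h,rt)):
            P=np.c_[x+r/1e3*np.cos(a),y+r/1e3*np.sin(a),0*a+z]
            q=cv2.projectPoints(P,rv,np.array(c["t"],float),K,None)[0]*4+1.5
            cv2.polylines(im,[q.astype(int)],True,(0,255,255),1)
        u,v=q.mean((0,1)).astype(int); v+=60 if n=="scene" else 0
        out.append(cv2.resize(im[v-150:v+150,u-130:u+130],(200,230)))
    rows.append(np.hstack(out))
import sys
cv2.imwrite(sys.argv[1],np.vstack(rows))
E
python3 ov.py pics/ov1.png
```

```text
(no output)
```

View pics/ov1.png

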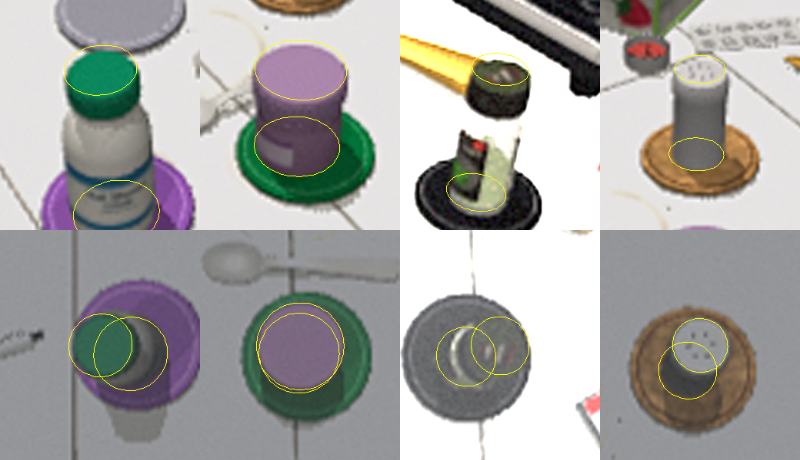

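The overlays agree. The jar and salt shaker fit within about 2 mm, the bottle is slightly off in scene (1 px), and the spice jar is centred on black at (0.440, -0.131), so it stays. First I'll square the tool to yaw 0.

Emit:
play_rows(rows=[{"slide":[0,0,0],"delta_rot":[0,0,-0.8],"fingers":1},{"slide":[0,0,0],"delta_rot":[0,0,-0.8],"fingers":1},{"slide":[0,0,0],"delta_rot":[0,0,-0.8],"fingers":1},{"slide":[0,0,0],"delta_rot":[0,0,-0.8],"fingers":1},{"slide":[0,0,0],"delta_rot":[0,0,-0.8],"fingers":1},{"slide":[0,0,0],"delta_rot":[0,0,-0.8],"fingers":1},{"slide":[0,0,0],"delta_rot":[0,0,-0.76],"fingers":1},{"slide":[0,0,0],"delta_rot":[0,0,0],"fingers":1}], squeeze=15)

```text
time_s: 1.1
tcp_pos: [0.291, 0.6088, 0.2449]
eef_rot: [179.9, 0.0, -0.1]
contact_force: [0.5, 0.8, -0.3]
gripper_width: 0.0879
gripper_force: 0.0
```

Emit:
play_rows(rows=[{"slide":[0.1,0.2,0],"delta_rot":[0,0,0],"fingers":1},{"slide":[0.15,0.3,0],"delta_rot":[0,0,0],"fingers":1},{"slide":[0.15,0.3,0],"delta_rot":[0,0,0],"fingers":1},{"slide":[0.15,0.3,0],"delta_rot":[0,0,0],"fingers":1},{"slide":[0.15,0.3,0],"delta_rot":[0,0,0],"fingers":1},{"slide":[0.15,0.3,0],"delta_rot":[0,0,0],"fingers":1},{"slide":[0.15,0.3,0],"delta_rot":[0,0,0],"fingers":1},{"slide":[0.15,0.3,0],"delta_rot":[0,0,0],"fingers":1}])

```text
time_s: 2.1
tcp_pos: [0.4636, 0.2623, 0.2455]
eef_rot: [-180.0, -0.0, -0.1]
contact_force: [1.0, -0.2, -0.7]
gripper_width: 0.0875
gripper_force: 0.0
```

Emit:
play_rows(rows=[{"slide":[0.15,0.3,0],"delta_rot":[0,0,0],"fingers":1},{"slide":[0.15,0.3,0],"delta_rot":[0,0,0],"fingers":1},{"slide":[0.15,0.3,0],"delta_rot":[0,0,0],"fingers":1},{"slide":[0.15,0.3,0],"delta_rot":[0,0,0],"fingers":1},{"slide":[0.15,0.3,0],"delta_rot":[0,0,0],"fingers":1},{"slide":[0.1,0.3,0],"delta_rot":[0,0,0],"fingers":1},{"slide":[0.06,0.23,0],"delta_rot":[0,0,0],"fingers":1},{"slide":[0,0,0.1],"delta_rot":[0,0,0],"fingers":1}])

```text
time_s: 3.1
tcp_pos: [0.6003, -0.043, 0.2306]
eef_rot: [180.0, -0.1, -0.3]
contact_force: [-0.4, 0.6, -0.8]
gripper_width: 0.0877
gripper_force: 0.0
```

Emit:
play_rows(rows=[{"slide":[0,0,0.25],"delta_rot":[0,0,0],"fingers":1},{"slide":[0,0,0.3],"delta_rot":[0,0,0],"fingers":1},{"slide":[0,0,0.3],"delta_rot":[0,0,0],"fingers":1},{"slide":[0,0,0.2],"delta_rot":[0,0,0],"fingers":1},{"slide":[0,0,0.15],"delta_rot":[0,0,0],"fingers":1},{"slide":[0,0,0],"delta_rot":[0,0,0],"fingers":1},{"slide":[0,0,0],"delta_rot":[0,0,0],"fingers":-1},{"slide":[0,0,0],"delta_rot":[0,0,0],"fingers":-1}])

```text
time_s: 4.1
tcp_pos: [0.6001, -0.0405, 0.0516]
eef_rot: [-180.0, -0.1, -0.1]
contact_force: [-0.3, 0.3, -0.4]
gripper_width: 0.073
gripper_force: 0.0
```

Emit:
play_rows(rows=[{"slide":[0,0,0],"delta_rot":[0,0,0],"fingers":-1},{"slide":[0,0,0],"delta_rot":[0,0,0],"fingers":-1},{"slide":[0,0,0],"delta_rot":[0,0,0],"fingers":-1},{"slide":[0,0,0],"delta_rot":[0,0,0],"fingers":-1}])

```text
time_s: 4.6
tcp_pos: [0.5995, -0.0409, 0.0506]
eef_rot: [180.0, -0.0, -0.1]
contact_force: [0.2, -0.7, 2.1]
gripper_width: 0.0409
gripper_force: 15.0
```

Emit:
play_rows(rows=[{"slide":[0,0,-0.15],"delta_rot":[0,0,0],"fingers":-1},{"slide":[0,0,-0.25],"delta_rot":[0,0,0],"fingers":-1},{"slide":[0,-0.1,-0.2],"delta_rot":[0,0,0],"fingers":-1},{"slide":[-0.02,-0.25,0],"delta_rot":[0,0,0],"fingers":-1},{"slide":[-0.03,-0.3,0],"delta_rot":[0,0,0],"fingers":-1},{"slide":[0,-0.3,0],"delta_rot":[0,0,0],"fingers":-1},{"slide":[0,-0.2,0],"delta_rot":[0,0,0],"fingers":-1},{"slide":[0,-0.05,0],"delta_rot":[0,0,0],"fingers":-1}])

```text
time_s: 5.6
tcp_pos: [0.5919, 0.1409, 0.1401]
eef_rot: [-180.0, 0.0, 0.1]
contact_force: [-0.2, 0.3, -1.0]
gripper_width: 0.0407
gripper_force: 15.0
```

Emit:
play_rows(rows=[{"slide":[0,0,0],"delta_rot":[0,0,0],"fingers":-1},{"slide":[0,0,0],"delta_rot":[0,0,0],"fingers":-1}])

```text
time_s: 5.85
tcp_pos: [0.5919, 0.1383, 0.1402]
eef_rot: [180.0, 0.0, -0.1]
contact_force: [-0.4, 0.5, -0.8]
gripper_width: 0.041
gripper_force: 15.0
```

Emit:
play_rows(rows=[{"slide":[0,0,0.15],"delta_rot":[0,0,0],"fingers":-1},{"slide":[0,0,0.2],"delta_rot":[0,0,0],"fingers":-1},{"slide":[0,0,0.13],"delta_rot":[0,0,0],"fingers":-1},{"slide":[0,0,0.06],"delta_rot":[0,0,0],"fingers":-1},{"slide":[0,0,0.03],"delta_rot":[0,0,0],"fingers":-1},{"slide":[0,0,0.02],"delta_rot":[0,0,0],"fingers":-1},{"slide":[0,0,0],"delta_rot":[0,0,0],"fingers":-1},{"slide":[0,0,0.005],"delta_rot":[0,0,0],"fingers":-1}])

```text
time_s: 6.85
tcp_pos: [0.5924, 0.1394, 0.0517]
eef_rot: [-180.0, -0.0, -0.0]
contact_force: [0.4, -0.5, -1.2]
gripper_width: 0.041
gripper_force: 15.0
```

Emit:
play_rows(rows=[{"slide":[0,0,0],"delta_rot":[0,0,0],"fingers":0},{"slide":[0,0,0],"delta_rot":[0,0,0],"fingers":0.6},{"slide":[0,0,0],"delta_rot":[0,0,0],"fingers":1},{"slide":[0,0,0],"delta_rot":[0,0,0],"fingers":1}])

```text
time_s: 7.35
tcp_pos: [0.5921, 0.1392, 0.0512]
eef_rot: [-180.0, -0.0, -0.1]
contact_force: [0.8, -0.4, 0.4]
gripper_width: 0.0682
gripper_force: 0.0
```

Emit:
play_rows(rows=[{"slide":[0,0,-0.1],"delta_rot":[0,0,0],"fingers":1},{"slide":[0,0,-0.25],"delta_rot":[0,0,0],"fingers":1},{"slide":[0,0,-0.3],"delta_rot":[0,0,0],"fingers":1},{"slide":[-0.1,0.05,-0.15],"delta_rot":[0,0,0],"fingers":1},{"slide":[-0.25,0.15,0],"delta_rot":[0,0,0],"fingers":1},{"slide":[-0.3,0.15,0],"delta_rot":[0,0,0],"fingers":1},{"slide":[-0.21,0.12,0],"delta_rot":[0,0,0],"fingers":1},{"slide":[-0.1,0.06,0],"delta_rot":[0,0,0],"fingers":1}])

```text
time_s: 8.35
tcp_pos: [0.4468, 0.0591, 0.1723]
eef_rot: [-179.9, -0.1, -0.1]
contact_force: [0.4, 0.5, 0.3]
gripper_width: 0.0878
gripper_force: 0.0
```

Emit:
play_rows(rows=[{"slide":[0,0,0],"delta_rot":[0,0,0],"fingers":1},{"slide":[0,0,0],"delta_rot":[0,0,0],"fingers":1}])

```text
time_s: 8.6
tcp_pos: [0.4491, 0.0604, 0.1717]
eef_rot: [-180.0, -0.1, -0.0]
contact_force: [0.3, 0.8, -0.5]
gripper_width: 0.0879
gripper_force: 0.0
```

```bash
python3 - <<'E'
from plant import r
import cv2, pickle
c=r.capture("scene"); cv2.imwrite("pics/scene1.png",c["image"])
print(r.get_state()["tcp_pos"])
E
```

```text
[0.44906066 0.06041149 0.17137246]
```

View pics/scene1.png

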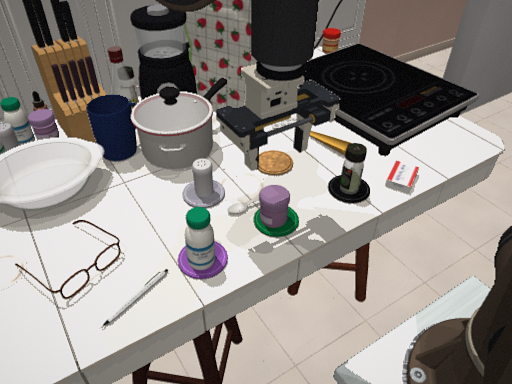

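The salt shaker stands on grey (204,180), cork is empty (275,160), and the gripper is above the jar (274,207).

Emit:
play_rows(rows=[{"slide":[0,0,0.2],"delta_rot":[0,0,0],"fingers":1},{"slide":[0,0,0.3],"delta_rot":[0,0,0],"fingers":1},{"slide":[0,0,0.2],"delta_rot":[0,0,0],"fingers":1},{"slide":[0,0,0.1],"delta_rot":[0,0,0],"fingers":1},{"slide":[0,0,0],"delta_rot":[0,0,0],"fingers":1},{"slide":[0,0,0],"delta_rot":[0,0,0],"fingers":-1},{"slide":[0,0,0],"delta_rot":[0,0,0],"fingers":-1},{"slide":[0,0,0],"delta_rot":[0,0,0],"fingers":-1}])

```text
time_s: 9.65
tcp_pos: [0.4484, 0.0601, 0.0517]
eef_rot: [-180.0, -0.1, -0.1]
contact_force: [-0.4, 0.5, -0.4]
gripper_width: 0.0631
gripper_force: 0.0
```

Emit:
play_rows(rows=[{"slide":[0,0,0],"delta_rot":[0,0,0],"fingers":-1},{"slide":[0,0,0],"delta_rot":[0,0,0],"fingers":-1}])

```text
time_s: 9.9
tcp_pos: [0.4484, 0.0601, 0.0516]
eef_rot: [-180.0, -0.1, -0.0]
contact_force: [-0.6, 0.7, 4.2]
gripper_width: 0.0573
gripper_force: 15.0
```

Emit:
play_rows(rows=[{"slide":[0,0,-0.15],"delta_rot":[0,0,0],"fingers":-1},{"slide":[0,0,-0.25],"delta_rot":[0,0,0],"fingers":-1},{"slide":[0.1,0.07,-0.2],"delta_rot":[0,0,0],"fingers":-1},{"slide":[0.2,0.15,0],"delta_rot":[0,0,0],"fingers":-1},{"slide":[0.3,0.2,0],"delta_rot":[0,0,0],"fingers":-1},{"slide":[0.25,0.18,0],"delta_rot":[0,0,0],"fingers":-1},{"slide":[0.12,0.08,0],"delta_rot":[0,0,0],"fingers":-1},{"slide":[0.04,0.03,0],"delta_rot":[0,0,0],"fingers":-1}])

```text
time_s: 10.9
tcp_pos: [0.5996, -0.0478, 0.1401]
eef_rot: [180.0, 0.1, -0.2]
contact_force: [0.5, 0.2, -0.4]
gripper_width: 0.0566
gripper_force: 15.0
```

Emit:
play_rows(rows=[{"slide":[0,0,0],"delta_rot":[0,0,0],"fingers":-1},{"slide":[0,0,0.15],"delta_rot":[0,0,0],"fingers":-1},{"slide":[0,0,0.2],"delta_rot":[0,0,0],"fingers":-1},{"slide":[0,0,0.13],"delta_rot":[0,0,0],"fingers":-1},{"slide":[0,0,0.06],"delta_rot":[0,0,0],"fingers":-1},{"slide":[0,0,0.03],"delta_rot":[0,0,0],"fingers":-1},{"slide":[0,0,0.02],"delta_rot":[0,0,0],"fingers":-1},{"slide":[0,0,0.005],"delta_rot":[0,0,0],"fingers":-1}])

```text
time_s: 11.9
tcp_pos: [0.5997, -0.0467, 0.0523]
eef_rot: [-180.0, -0.0, -0.1]
contact_force: [0.7, 0.6, -1.4]
gripper_width: 0.0566
gripper_force: 15.0
```

Emit:
play_rows(rows=[{"slide":[0,0,0],"delta_rot":[0,0,0],"fingers":-1},{"slide":[0,0,0],"delta_rot":[0,0,0],"fingers":0.4},{"slide":[0,0,0],"delta_rot":[0,0,0],"fingers":0.7},{"slide":[0,0,0],"delta_rot":[0,0,0],"fingers":1},{"slide":[0,0,0],"delta_rot":[0,0,0],"fingers":1}])

```text
time_s: 12.52
tcp_pos: [0.5995, -0.0468, 0.0519]
eef_rot: [180.0, -0.0, -0.1]
contact_force: [0.2, 0.3, -0.3]
gripper_width: 0.0847
gripper_force: 0.0
```

Emit:
play_rows(rows=[{"slide":[0,0,-0.1],"delta_rot":[0,0,0],"fingers":1},{"slide":[0,0,-0.25],"delta_rot":[0,0,0],"fingers":1},{"slide":[0,0,-0.3],"delta_rot":[0,0,0],"fingers":1},{"slide":[-0.05,-0.1,-0.2],"delta_rot":[0,0,0],"fingers":1},{"slide":[-0.15,-0.25,0],"delta_rot":[0,0,0],"fingers":1},{"slide":[-0.2,-0.3,0],"delta_rot":[0,0,0],"fingers":1},{"slide":[-0.2,-0.3,0],"delta_rot":[0,0,0],"fingers":1},{"slide":[-0.2,-0.3,0],"delta_rot":[0,0,0],"fingers":1}])

```text
time_s: 13.52
tcp_pos: [0.4788, 0.1421, 0.1807]
eef_rot: [-179.9, -0.1, -0.1]
contact_force: [0.1, 1.5, -0.1]
gripper_width: 0.0876
gripper_force: 0.0
```

Emit:
play_rows(rows=[{"slide":[-0.2,-0.3,0],"delta_rot":[0,0,0],"fingers":1},{"slide":[-0.1,-0.2,0],"delta_rot":[0,0,0],"fingers":1},{"slide":[-0.03,-0.09,0],"delta_rot":[0,0,0],"fingers":1},{"slide":[0,0,0],"delta_rot":[0,0,0],"fingers":1},{"slide":[0,0,0],"delta_rot":[0,0,0],"fingers":1}])

```text
time_s: 14.15
tcp_pos: [0.4305, 0.2287, 0.1795]
eef_rot: [180.0, 0.0, -0.1]
contact_force: [0.9, -1.0, -0.4]
gripper_width: 0.0871
gripper_force: 0.0
```

The bottle is 116 mm tall, so I must grip above 69 mm to keep the gripper body clear of the cap. I'm using about 76 mm (TCP z ≈ 0.082).

Emit:
play_rows(rows=[{"slide":[0,0,0.15],"delta_rot":[0,0,0],"fingers":1},{"slide":[0,0,0.25],"delta_rot":[0,0,0],"fingers":1},{"slide":[0,0,0.15],"delta_rot":[0,0,0],"fingers":1},{"slide":[0,0,0.1],"delta_rot":[0,0,0],"fingers":1},{"slide":[0,0,0],"delta_rot":[0,0,0],"fingers":1},{"slide":[0,0,0],"delta_rot":[0,0,0],"fingers":-1},{"slide":[0,0,0],"delta_rot":[0,0,0],"fingers":-1},{"slide":[0,0,0],"delta_rot":[0,0,0],"fingers":-1}])

```text
time_s: 15.15
tcp_pos: [0.4304, 0.2295, 0.0825]
eef_rot: [-180.0, -0.0, -0.1]
contact_force: [0.3, 0.3, 0.4]
gripper_width: 0.0637
gripper_force: 0.0
```

Emit:
play_rows(rows=[{"slide":[0,0,0],"delta_rot":[0,0,0],"fingers":-1},{"slide":[0,0,0],"delta_rot":[0,0,0],"fingers":-1},{"slide":[0,0,0],"delta_rot":[0,0,0],"fingers":-1}])

```text
time_s: 15.52
tcp_pos: [0.4303, 0.2296, 0.082]
eef_rot: [-180.0, -0.0, -0.0]
contact_force: [-0.9, -0.4, 2.9]
gripper_width: 0.0476
gripper_force: 15.0
```

Emit:
play_rows(rows=[{"slide":[0,0,-0.1],"delta_rot":[0,0,0],"fingers":-1},{"slide":[0,0,-0.2],"delta_rot":[0,0,0],"fingers":-1},{"slide":[0,0,-0.2],"delta_rot":[0,0,0],"fingers":-1},{"slide":[0,0,-0.1],"delta_rot":[0,0,0],"fingers":-1},{"slide":[0,0,0],"delta_rot":[0,0,0],"fingers":-1}], squeeze=20)

```text
time_s: 16.15
tcp_pos: [0.4303, 0.2297, 0.1723]
eef_rot: [-179.9, -0.1, -0.1]
contact_force: [0.9, -1.2, -1.3]
gripper_width: 0.0475
gripper_force: 20.0
```

```bash
python3 - <<'E'
from plant import r
import cv2, pickle
c=r.capture("scene"); cv2.imwrite("pics/scene2.png",cv2.resize(c["image"][120:300,100:340],None,fx=3,fy=3))
s=r.get_state();print(s["tcp_pos"],s["gripper_width"],s["gripper_force"])
E
```

```text
[0.42985758 0.22921111 0.17129656] 0.04754223638421434 19.956064600119134
```

View pics/scene2.png

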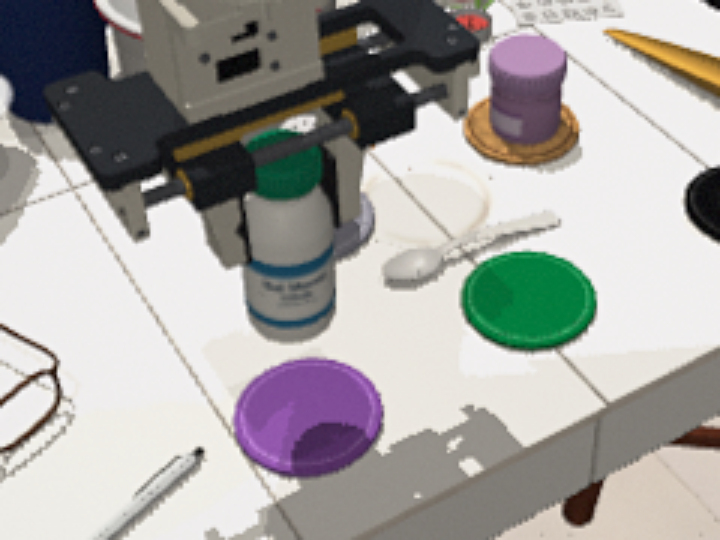

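The bottle hangs straight in the grip (290,230), the jar stands mid-cork (525,90), and green (530,298) and purple (308,415) are free. Moving the bottle to green.

Emit:
play_rows(rows=[{"slide":[0.02,0.1,0],"delta_rot":[0,0,0],"fingers":-1},{"slide":[0.02,0.2,0],"delta_rot":[0,0,0],"fingers":-1},{"slide":[0.02,0.25,0],"delta_rot":[0,0,0],"fingers":-1},{"slide":[0.02,0.25,0],"delta_rot":[0,0,0],"fingers":-1},{"slide":[0.02,0.2,0],"delta_rot":[0,0,0],"fingers":-1},{"slide":[0.01,0.11,0],"delta_rot":[0,0,0],"fingers":-1},{"slide":[0,0.05,0],"delta_rot":[0,0,0],"fingers":-1},{"slide":[0,0,0],"delta_rot":[0,0,0],"fingers":-1}])

```text
time_s: 17.2
tcp_pos: [0.4464, 0.0552, 0.1716]
eef_rot: [180.0, 0.0, -0.1]
contact_force: [-0.3, -0.5, -1.7]
gripper_width: 0.0475
gripper_force: 20.0
```

Emit:
play_rows(rows=[{"slide":[0,0,0.12],"delta_rot":[0,0,0],"fingers":-1},{"slide":[0,0,0.2],"delta_rot":[0,0,0],"fingers":-1},{"slide":[0,0,0.14],"delta_rot":[0,0,0],"fingers":-1},{"slide":[0,0,0.07],"delta_rot":[0,0,0],"fingers":-1},{"slide":[0,0,0.04],"delta_rot":[0,0,0],"fingers":-1},{"slide":[0,0,0.02],"delta_rot":[0,0,0],"fingers":-1},{"slide":[0,0,0],"delta_rot":[0,0,0],"fingers":-1},{"slide":[0,0,0],"delta_rot":[0,0,0],"fingers":-1}])

```text
time_s: 18.2
tcp_pos: [0.4468, 0.0555, 0.0838]
eef_rot: [-180.0, -0.0, -0.1]
contact_force: [-0.1, 0.4, -0.4]
gripper_width: 0.0476
gripper_force: 20.0
```

Emit:
play_rows(rows=[{"slide":[0,0,0.006],"delta_rot":[0,0,0],"fingers":-1},{"slide":[0,0,0],"delta_rot":[0,0,0],"fingers":-1},{"slide":[0,0,0],"delta_rot":[0,0,0],"fingers":0.2},{"slide":[0,0,0],"delta_rot":[0,0,0],"fingers":0.5},{"slide":[0,0,0],"delta_rot":[0,0,0],"fingers":1},{"slide":[0,0,0],"delta_rot":[0,0,0],"fingers":1},{"slide":[0,0,0],"delta_rot":[0,0,0],"fingers":1}])

```text
time_s: 19.08
tcp_pos: [0.4465, 0.0554, 0.0825]
eef_rot: [-180.0, -0.0, -0.1]
contact_force: [0.1, -0.1, 0.1]
gripper_width: 0.0852
gripper_force: 0.0
```

Emit:
play_rows(rows=[{"slide":[0,0,-0.1],"delta_rot":[0,0,0],"fingers":1},{"slide":[0,0,-0.25],"delta_rot":[0,0,0],"fingers":1},{"slide":[0,0,-0.25],"delta_rot":[0,0,0],"fingers":1},{"slide":[0,0,-0.1],"delta_rot":[0,0,0],"fingers":1},{"slide":[0.1,0.1,0],"delta_rot":[0,0,0],"fingers":1},{"slide":[0.3,0.2,0],"delta_rot":[0,0,0],"fingers":1},{"slide":[0.35,0.2,0],"delta_rot":[0,0,0],"fingers":1},{"slide":[0.25,0.16,0],"delta_rot":[0,0,0],"fingers":1}])

```text
time_s: 20.08
tcp_pos: [0.5982, -0.0451, 0.1871]
eef_rot: [180.0, 0.0, -0.1]
contact_force: [0.1, 1.0, 1.0]
gripper_width: 0.0877
gripper_force: 0.0
```

Emit:
play_rows(rows=[{"slide":[0.03,0.02,0.2],"delta_rot":[0,0,0],"fingers":1},{"slide":[0,0,0],"delta_rot":[0,0,0],"fingers":1}])

```text
time_s: 20.32
tcp_pos: [0.5994, -0.0476, 0.1547]
eef_rot: [180.0, 0.3, -0.1]
contact_force: [-0.3, 0.1, -0.0]
gripper_width: 0.0875
gripper_force: 0.0
```

```bash
python3 - <<'E'
from plant import r
import cv2, pickle
c=r.capture("scene"); cv2.imwrite("pics/scene3.png",cv2.resize(c["image"][100:300,150:390],None,fx=3,fy=3))
s=r.get_state();print(s["tcp_pos"],s["gripper_width"],s["gripper_force"])
E
```

```text
[ 0.60002875 -0.04714152  0.15650693] 0.08789464584661397 0.0
```

View pics/scene3.png

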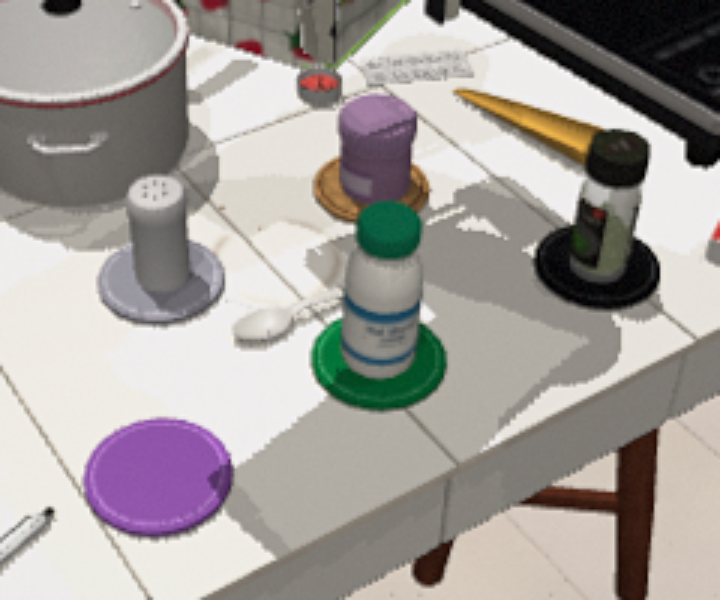

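The bottle stands mid-green (380,360), and the jar on cork (378,150) is below the gripper. Grasping the jar.

Emit:
play_rows(rows=[{"slide":[0,0,0.2],"delta_rot":[0,0,0],"fingers":1},{"slide":[0,0,0.25],"delta_rot":[0,0,0],"fingers":1},{"slide":[0,0,0.15],"delta_rot":[0,0,0],"fingers":1},{"slide":[0,0,0.09],"delta_rot":[0,0,0],"fingers":1},{"slide":[0,0,0],"delta_rot":[0,0,0],"fingers":1},{"slide":[0,0,0],"delta_rot":[0,0,0],"fingers":-1},{"slide":[0,0,0],"delta_rot":[0,0,0],"fingers":-1},{"slide":[0,0,0],"delta_rot":[0,0,0],"fingers":-1}], squeeze=15)

```text
time_s: 21.38
tcp_pos: [0.6012, -0.0468, 0.0546]
eef_rot: [-180.0, -0.1, -0.1]
contact_force: [-0.8, 0.3, -0.3]
gripper_width: 0.063
gripper_force: 0.0
```

Emit:
play_rows(rows=[{"slide":[0,0,0],"delta_rot":[0,0,0],"fingers":-1},{"slide":[0,0,0],"delta_rot":[0,0,0],"fingers":-1}])

```text
time_s: 21.62
tcp_pos: [0.6011, -0.0468, 0.0544]
eef_rot: [-180.0, -0.0, -0.1]
contact_force: [-0.3, 0.1, 3.8]
gripper_width: 0.057
gripper_force: 15.0
```

Emit:
play_rows(rows=[{"slide":[0,0,-0.1],"delta_rot":[0,0,0],"fingers":-1},{"slide":[0,0,-0.25],"delta_rot":[0,0,0],"fingers":-1},{"slide":[0,0,-0.3],"delta_rot":[0,0,0],"fingers":-1},{"slide":[0,0,-0.2],"delta_rot":[0,0,0],"fingers":-1},{"slide":[-0.06,-0.1,0],"delta_rot":[0,0,0],"fingers":-1},{"slide":[-0.12,-0.2,0],"delta_rot":[0,0,0],"fingers":-1},{"slide":[-0.18,-0.3,0],"delta_rot":[0,0,0],"fingers":-1},{"slide":[-0.18,-0.3,0],"delta_rot":[0,0,0],"fingers":-1}])

```text
time_s: 22.62
tcp_pos: [0.5183, 0.0893, 0.1808]
eef_rot: [180.0, 0.1, -0.1]
contact_force: [0.6, 0.9, -0.7]
gripper_width: 0.0569
gripper_force: 15.0
```

Emit:
play_rows(rows=[{"slide":[-0.18,-0.3,0],"delta_rot":[0,0,0],"fingers":-1},{"slide":[-0.18,-0.3,0],"delta_rot":[0,0,0],"fingers":-1},{"slide":[-0.13,-0.2,0],"delta_rot":[0,0,0],"fingers":-1},{"slide":[-0.06,-0.1,0],"delta_rot":[0,0,0],"fingers":-1},{"slide":[0,0,0],"delta_rot":[0,0,0],"fingers":-1},{"slide":[0,0,0],"delta_rot":[0,0,0],"fingers":-1}])

```text
time_s: 23.38
tcp_pos: [0.4377, 0.2227, 0.1812]
eef_rot: [180.0, 0.0, -0.1]
contact_force: [0.4, -1.1, -1.1]
gripper_width: 0.0569
gripper_force: 15.0
```

Emit:
play_rows(rows=[{"slide":[0,-0.01,0.15],"delta_rot":[0,0,0],"fingers":-1},{"slide":[0,0,0.25],"delta_rot":[0,0,0],"fingers":-1},{"slide":[0,0,0.22],"delta_rot":[0,0,0],"fingers":-1},{"slide":[0,0,0.12],"delta_rot":[0,0,0],"fingers":-1},{"slide":[0,0,0.06],"delta_rot":[0,0,0],"fingers":-1},{"slide":[0,0,0.03],"delta_rot":[0,0,0],"fingers":-1},{"slide":[0,0,0],"delta_rot":[0,0,0],"fingers":-1},{"slide":[0,0,0],"delta_rot":[0,0,0],"fingers":-1}])

```text
time_s: 24.38
tcp_pos: [0.438, 0.2252, 0.0576]
eef_rot: [-179.9, -0.1, -0.1]
contact_force: [-0.3, -0.1, -0.8]
gripper_width: 0.0569
gripper_force: 15.0
```

Emit:
play_rows(rows=[{"slide":[-0.007,0,0.01],"delta_rot":[0,0,0],"fingers":-1},{"slide":[0,0,0.006],"delta_rot":[0,0,0],"fingers":-1},{"slide":[0,0,0],"delta_rot":[0,0,0],"fingers":-1},{"slide":[0,0,0],"delta_rot":[0,0,0],"fingers":-1}])

```text
time_s: 24.88
tcp_pos: [0.4366, 0.2249, 0.0546]
eef_rot: [-180.0, -0.0, -0.1]
contact_force: [0.7, 0.1, -1.0]
gripper_width: 0.0571
gripper_force: 15.0
```

Emit:
play_rows(rows=[{"slide":[0,0,0],"delta_rot":[0,0,0],"fingers":0.4},{"slide":[0,0,0],"delta_rot":[0,0,0],"fingers":0.7},{"slide":[0,0,0],"delta_rot":[0,0,0],"fingers":1},{"slide":[0,0,0],"delta_rot":[0,0,0],"fingers":1},{"slide":[0,0,-0.1],"delta_rot":[0,0,0],"fingers":1},{"slide":[0,0,-0.25],"delta_rot":[0,0,0],"fingers":1},{"slide":[0,0,-0.3],"delta_rot":[0,0,0],"fingers":1},{"slide":[0,0,-0.3],"delta_rot":[0,0,0],"fingers":1}])

```text
time_s: 25.88
tcp_pos: [0.4364, 0.2246, 0.1985]
eef_rot: [180.0, 0.0, -0.1]
contact_force: [0.7, 0.8, 1.0]
gripper_width: 0.0879
gripper_force: 0.0
```

Emit:
play_rows(rows=[{"slide":[0,-0.1,-0.1],"delta_rot":[0,0,0],"fingers":1},{"slide":[0,-0.25,0],"delta_rot":[0,0,0],"fingers":1},{"slide":[0,-0.3,0],"delta_rot":[0,0,0],"fingers":1},{"slide":[0,-0.3,0],"delta_rot":[0,0,0],"fingers":1},{"slide":[0,-0.3,0],"delta_rot":[0,0,0],"fingers":1},{"slide":[0,-0.3,0],"delta_rot":[0,0,0],"fingers":1},{"slide":[0,-0.2,0],"delta_rot":[0,0,0],"fingers":1},{"slide":[0,0,0],"delta_rot":[0,0,0],"fingers":1}])

```text
time_s: 26.88
tcp_pos: [0.4361, 0.4892, 0.21]
eef_rot: [179.9, 0.1, 0.0]
contact_force: [-0.1, -0.2, 0.7]
gripper_width: 0.0877
gripper_force: 0.0
```

```bash
python3 - <<'E'
from plant import r
import pickle
for n in("scene","top"): pickle.dump(r.capture(n),open(n+"0.pkl","wb"))
print(r.get_state()["tcp_pos"])
E
sed -i 's/^O=.*/O={"bottle":(.4455,.0554,.116,19,25),"jar":(.4351,.2241,.066,28,27.5),"spice":(.4392,-.1302,.105,18,20.5),"salt":(.5926,.1392,.076,18,20.5)}/' ov.py; python3 ov.py pics/ov2.png
```

```text
[0.43632523 0.48723577 0.2107705 ]
```

View pics/ov2.png

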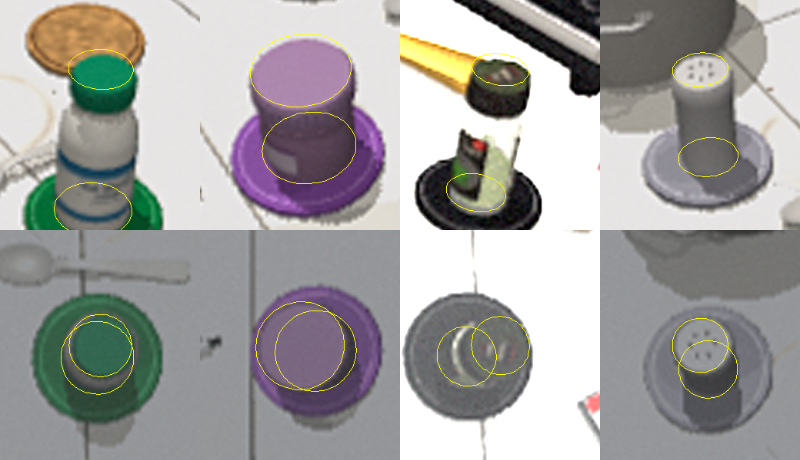

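All four overlays, drawn at the coaster centres, match the containers within about 2–3 mm in both views. Cork is empty and the arm is clear.

```bash
python3 -c "
from plant import r
print(r.close_job())"
```

```text
the job is handed in; nothing more can be done
None
```

All four containers stand upright on their own coasters, within about 3 mm of centre in the last pictures; the spice jar was already home, the cork mat is empty, and I handed the job in at about 27 s, though the hand-in gave no verdict.

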